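# Set the slope of a drawing board to its index

## Task

Lower the sprung drawing board to the slope marked on its scale: with the fingertips press down on one of the two steel corners of the raised edge until the pointer lines up with the brass index on the quadrant scale, then let go. Only press it: do not push it well past the index, do not lift the board back up, do not touch the drawing lying on it, and leave the index and the things on the desk as they are.

Things in the scene. Friction and masses are not known exactly. Their poses are not given: they have to be found in the camera images.
- easel: Fixed table-top drawing-board stand, aluminium frame 270 x 450 mm. Origin on the desk surface, straight under the middle of the hinge rod; the rod's axis lies 45 mm above the desk. Its y axis runs along the rod; its -x axis points from the hinge to the raised edge of the board (roughly towards the robot); z is up.
- board (a joint): Slope of the board in rad: 0 = flat, grows as the raised edge goes up, end stop 0.87. A torsion spring on the hinge rod carries the board's weight and pushes back harder as it goes down; friction hinges keep the board at whatever slope it is left. Pressing a corner down takes about 5 to 9 N; on release it stays.
- index (a joint): Slope in rad, on the same scale as board, at which the brass index is set: the pointer lines up with the index when board equals index. The index is a sliding clip of 12 x 12 x 24 mm, with a thin pointing tongue, held by friction on the outer half of the scale's rim.
- board_mid (a point): Middle of the wooden board's upper face, 150 mm from the hinge axis. The board is 400 mm wide (y), 12 mm thick, and reaches from 10 to 290 mm from the hinge axis, its mid-plane passing through the axis. Its z axis is square to the board.
- corner_left_top (a point): Middle of the upper face of the left (+y) steel corner cap of the raised edge: 260 mm from the hinge axis along the board, 168 mm from its middle line, 7.5 mm above the board's mid-plane. The cap is 62 mm along the slope, 66 mm along the edge, 1.5 mm proud of the board. z axis square to the board.
- corner_right_top (a point): Middle of the upper face of the right (-y) steel corner cap, the mirror image of the left one.
- scale_zero (a point): Zero mark of the quadrant scale, on its rim straight above the hinge axis. The scale is an upright aluminium sector beyond the board's left (+y) side: rim of 110 mm radius round the hinge axis, 32 mm wide, from 222 to 254 mm off the stand's middle. Black ticks every 5 degrees run from 0 here to 50 degrees leaning towards +x of the stand; they stand on the outer half of the rim, the tens longer.
- index_mark (a point): Point of the brass index on the scale's rim, 114.5 mm from the hinge axis, at the place where the pointer tip must come to lie. Its z axis points away from the hinge axis, its x axis along the rim towards larger slopes.
- pointer_tip (a point): Tip of the dark steel pointer, a flat wedge tapering from the board's side to the middle of the scale's rim, 114.5 mm from the hinge axis. The pointer is fixed to the board square to its surface, so it stands upright when the board is flat and leans away from the raised edge as the slope grows.
- drawing_mid (a point): Middle of the upper face of a half-finished marker drawing, not to be touched: a white card 195 mm along the slope, 235 mm wide, 3 mm thick, fixed on the board. The point lies 122 mm from the hinge axis on the board's middle line; the card ends 9 mm short of the steel corners along the slope and 17 mm short of them sideways.
- marker_a_mid (a point): Middle of a loose black marker pen lying on the desk before the raised edge, 135 x 15 x 15 mm, long axis x.
- marker_b_mid (a point): Middle of a second, equal marker pen lying beside the left of the stand.
- eraser_mid (a point): Middle of a loose white eraser, 44 x 22 x 12 mm, to the right of the stand.
- pen_cup_mid (a point): Loose white ceramic cup with pens, to the right of the stand, 76 mm across; the cup is 95 mm tall, the pens reach 150 mm above the desk; the point lies on its axis 50 mm up.

How it is judged (in metres and radians):
On the way:
1. a steel corner is pressed with the fingers while the pointer stands at the index (within 5 mm, about half a scale division) (contact force between any of board_c0, board_c1 and the fingers above 0.5 N and x of pointer_tip in the frame of index_mark between -0.005 and 0.005 m), for 0.1 s.
At the end, for the whole second after the job is handed in: The board is released and at rest with its pointer within 5 mm along the rim (about 2.5 degrees, half a scale division) of the index, and the index is where it was set (x of pointer_tip in the frame of index_mark between -0.005 and 0.005 m and velocity of joint board between -0.01 and 0.01 rad/s and distance of index_mark from where it was at the start of the episode below 0.003 m); the robot touches nothing.
It fails at once if the board is pressed more than 10 mm on the scale (5 degrees, one division) past the index (x of pointer_tip in the frame of index_mark below -0.01 m).
It fails at once if the board is lifted (its slope grows faster than 0.1 rad/s, or beyond any starting slope) (velocity of joint board above 0.1 rad/s or value of joint board above 0.8 rad).
It fails at once if the drawing is touched (contact force between board_c2 and the fingers above 0.3 N or contact force between board_c2 and the arm above 0.3 N).
It fails at once if the index is shifted (distance of index_mark from where it was at the start of the episode above 0.003 m).
It fails at once if a thing on the desk is moved by more than 15 mm (distance of any of marker_a_mid, marker_b_mid, eraser_mid, pen_cup_mid from where it was at the start of the episode above 0.015 m).
It also fails if it takes over 48 s, if anything falls off the work surface, if the arm or the gripper's body presses on something with over 40 N, if the wrist force passes 120 N, or if a joint passes its speed limit or range.

## Robot

A 6-joint arm with a two-finger parallel gripper is mounted at the origin on the work surface. World frame = base frame: x ahead of the robot, y to its left, z up, the work surface at z = 0. Lengths are in mm, angles in rad, forces in N, time in s.
With the tool pointing down it reaches from about 275 to 750 mm from the base axis. Payload 10.2 kg.
Tool frame: the origin (TCP) lies on the front face of the gripper's body, between the roots of the fingers; the fingertips stand 73 mm ahead of it and the grasp point (between the pads) lies ctrl.grip_depth ahead of it (ctrl.grip_depth is the distance from the TCP to the grasp point, in mm); z points along the fingers, y is the direction in which the jaws open and shut (so a half turn about z gives the same grasp; the last joint's range is limited). The gripper opens to 85 mm and grips with 20 to 120 N. Pads are 22 mm wide; open, the fingers measure 114 mm over their backs; the gripper's body (76 mm by 85 mm) begins 54 mm behind the grasp point. The pads swing forward as they close: fully open they stand 13 mm farther back than shut.
Start: joints at [1.019, 0.313, 1.498, -0, 1.331, -0.223], TCP at [169.54, 496.878, 303.894] pointing down, gripper open.
Joint ranges: [-2.94, 2.94], [-0.97, 2.17], [0.19, 2.56], [-1.23, 4.37], [0.02, 3.11], [-2.88, 2.88]. Speed limits (rad/s): [2.39, 2.39, 3.01, 3.14, 3.14, 3.14].

## Interface

Orientations are given as a unit quaternion [w, x, y, z].
In Python, from rig import readout, capture, ctrl, nets gives the robot as it stands. The module is installed in compiled form; this text tells all that it offers.
- The arm moves only by the tool apply_moves, never from a script. Its argument "targets" is a list of rows, each a list of 4 numbers: the shift along the tool's x, y, z in cm, then the turn about the tool's z in degrees. A call has 1 to 8 rows; each row shifts and turns the commanded pose from where the row before left it, along the tool's axes as they then stand; what a row does not reach is not made up. A row lasts 1/10 s, in which the tool goes at most 50 mm and 8.59 degrees, less where a joint would pass 70% of its speed; a pose out of reach is approached as far as the arm can. A call with a gripper value outside its range is refused whole. "grip" is the finger opening in cm, from 0 to 8.54, set as the call begins (left out, the last holds). The fingers move at their own pace and stop on an object; "force" is the grip in N (left out, the last holds). Time passes only in rows, so rows that do not move let the fingers close. It gives the time, the measured TCP pose, the force and the opening at its end, in the units of the state.
- readout.sense(): the state, without advancing time (a new reading comes with each control period).
- capture(name): name is "scene" or "top" or "wrist"; returns a dict with "img" (384x512x3 uint8, red, green, blue), "fov_y" (degrees; the focal length in pixels is half the picture's height over the tangent of half this angle, whatever the lens; pixels are square), "cx", "cy" (the principal point, pixels), "eye" and "rotation" of the camera in the world. Camera axes: x right, y down, z forward; pixel columns grow to the right and rows downward; lengths in mm; the calibration is good to about 2 mm. A picture is of the moment at which its call begins. There is no depth.
- ctrl.finish_job(): hands the job in, once; it reports no verdict.
Trained networks look in the newest picture that a camera, given by its name, has taken for a name from the list of things; names that differ only in an ending like _2 or _b are one class to them, and where a whole thing is asked for, a point or a joint stands for the part that bears it (a point fixed in the world has none). Each returns a list of dicts, best first, with "score" (0 to 1); they miss things now and then, are a little off and sometimes report something else, mostly with a low value. They report only what shows in the picture. A call takes as long as a camera call.
- nets.boxes_of(camera, target): "location" ([column, row] as shares, 0 to 1, of the picture: columns of its width, rows of its height, amid what is visible of it).
The state is a dict: "time_s": time; "joints": joint angles; "dq": joint speeds; "tau": joint torques, N m; "eef_pos": TCP position; "ee_rot": TCP orientation; "force": force on the tool from outside, world axes, zero at the start; "wrist_torque": the same for the moment, N m; "grip_width": opening from 0.0 (shut) to 1.0 (fully open).
Only numpy, scipy, OpenCV 4.12 (cv2) and the standard library are available. Lean on these libraries where they do the work, as an engineer would, in place of code of your own. Each camera call takes 0.05 s, during which the arm holds its last target.

## Working session

There is one attempt and no reset: what is moved stays moved. The work goes in short steps, Python scripts to look and compute and a tool call to move; the robot and the scene stay as the last step left them, time stands still between calls to the robot, and variables do not carry over. Pictures are saved under pics/ and viewed, and the job is handed in when it is done.

Besides the shell and the picture viewer there is one more tool, called after "Request:" as name([rows], argument=value, ...), one row to a line, values as JSON. apply_moves: Moves the arm, as the interface text tells. Its arguments: {"type":"object","properties":{"targets":{"type":"array"},"grip":{"type":"number"},"force":{"type":"number"}},"required":["targets"]}

```bash
mkdir -p pics; cat > h.py <<'E'
import numpy as np, cv2
from rig import readout, capture, ctrl, nets
def snap(n,fn):
    c=capture(n); cv2.imwrite('pics/'+fn,c['img'][:,:,::-1]); 
    np.savez('pics/'+fn+'.npz',**c); return c
def proj(c,P):
    P=np.atleast_2d(P); R=np.array(c['rotation']); q=(P-np.array(c['eye']))@R
    f=192/np.tan(np.radians(c['fov_y'])/2)
    return np.c_[c['cx']+f*q[:,0]/q[:,2], c['cy']+f*q[:,1]/q[:,2]]
def load(fn): 
    d=np.load('pics/'+fn+'.npz'); return {k:d[k] for k in d}
E
python3 - <<'E'
from h import *
print(readout.sense())
for n in ['scene','top','wrist']:
    c=snap(n,n+'0.png'); print(n,c['fov_y'],c['cx'],c['cy'],c['eye'],c['rotation'])
    for t in ['corner_left_top','corner_right_top','index_mark','pointer_tip','scale_zero','board_mid','drawing_mid','marker_a_mid','eraser_mid','pen_cup_mid','easel']:
        r=nets.boxes_of(n,t); print(t,[(round(x['location'][0]*512),round(x['location'][1]*384),round(x['score'],2)) for x in r[:3]])
E
```

```text
{'time_s': 0.0, 'joints': array([ 1.01859897e+00,  3.13424686e-01,  1.49845391e+00,  3.00270030e-05,
        1.33099009e+00, -2.23391979e-01]), 'dq': array([ 0.00213812,  0.00030195, -0.00123377, -0.00063214, -0.00202921,
        0.00122783]), 'tau': array([ 7.38417675e-04, -4.12270153e+01, -2.59740865e+01, -1.47239180e-04,
        4.20306606e-03, -4.76114474e-05]), 'eef_pos': array([169.43999649, 496.72580845, 303.34163327]), 'ee_rot': array([-2.54763960e-04,  1.63666597e-01,  9.86515503e-01, -5.85128228e-04]), 'force': array([ 0.11662834, -0.35081955,  0.12228893]), 'wrist_torque': array([ 0.01832669, -0.00249902, -0.02062309]), 'grip_width': 1.0002731815032546}
scene 43.14770285869479 259.1527208742971 191.66199613221283 [515.49882522 831.23649676 929.97286559] [ 0.01334211 -0.04417895  0.92160106 -0.38538513]
corner_left_top [(240, 178, 0.62)]
corner_right_top [(239, 181, 0.83)]
index_mark [(149, 239, 0.62), (239, 196, 0.56)]
pointer_tip [(242, 182, 0.77)]
scale_zero [(239, 197, 0.61)]
board_mid [(244, 180, 0.76)]
drawing_mid [(242, 180, 0.78)]
marker_a_mid [(331, 232, 0.5)]
eras
[... 202 characters left out ...]
396322  0.70673223 -0.0547019 ]
corner_left_top [(269, 179, 0.62)]
corner_right_top [(271, 177, 0.89)]
index_mark [(173, 103, 0.47)]
pointer_tip [(270, 177, 0.65)]
scale_zero [(266, 179, 0.77)]
board_mid [(269, 177, 0.86)]
drawing_mid [(269, 174, 0.95)]
marker_a_mid [(248, 269, 0.85), (265, 175, 0.41)]
eraser_mid [(355, 257, 0.64)]
pen_cup_mid [(393, 203, 0.64)]
easel [(266, 177, 0.7)]
wrist 59.531306565252805 252.81930654282777 189.145697574492 [101.46273875 518.66071707 373.90621277] [0.11586368 0.80512678 0.57570283 0.08314283]
corner_left_top []
corner_right_top []
index_mark []
pointer_tip []
scale_zero []
board_mid []
drawing_mid []
marker_a_mid []
eraser_mid []
pen_cup_mid []
easel []
```

```bash
python3 - <<'E'
s=open('h.py').read()
s=s.replace("R=np.array(c['rotation']);","R=Q(c['rotation']);").replace("def snap","from scipy.spatial.transform import Rotation\ndef Q(q): return Rotation.from_quat(np.asarray(q)[[1,2,3,0]]).as_matrix()\ndef snap")
open('h.py','w').write(s)
E
python3 - <<'E'
from h import *
for n in ['scene','top']:
    im=cv2.imread(f'pics/{n}0.png')
    cv2.imwrite(f'pics/{n}0b.png',cv2.resize(im,(768,576),interpolation=cv2.INTER_CUBIC))
    x,y=(100,100) if n=='scene' else (130,60)
    cv2.imwrite(f'pics/{n}0c.png',cv2.resize(im[y:y+190,x:x+256],(800,594),interpolation=cv2.INTER_CUBIC))
E
```

```text
(no output)
```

View pics/scene0b.png

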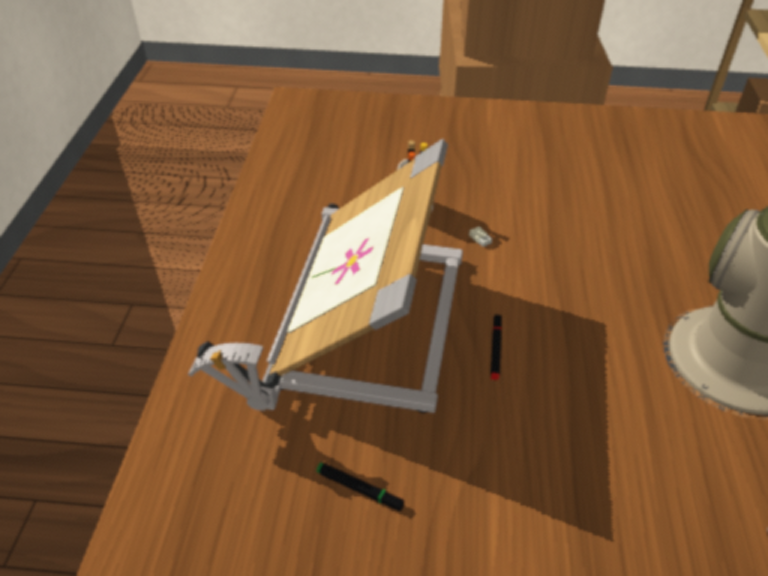

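View pics/top0b.png

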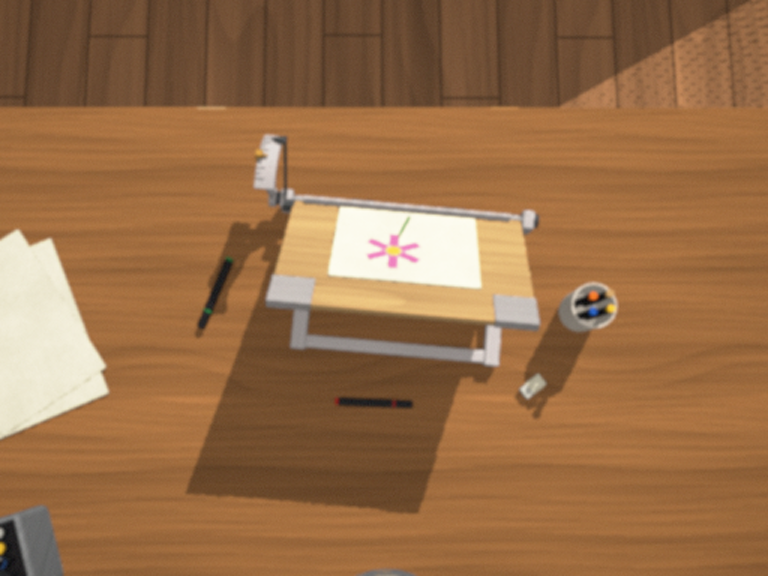

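View pics/scene0c.png

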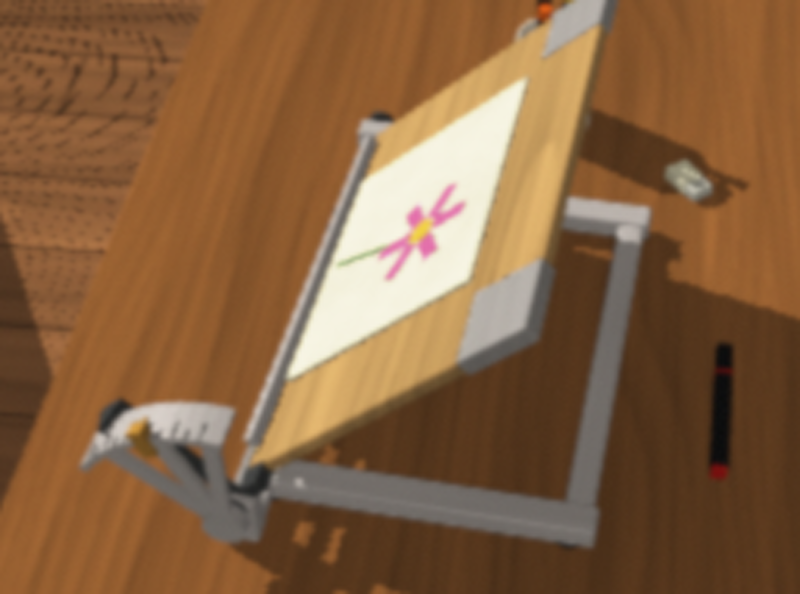

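View pics/top0c.png

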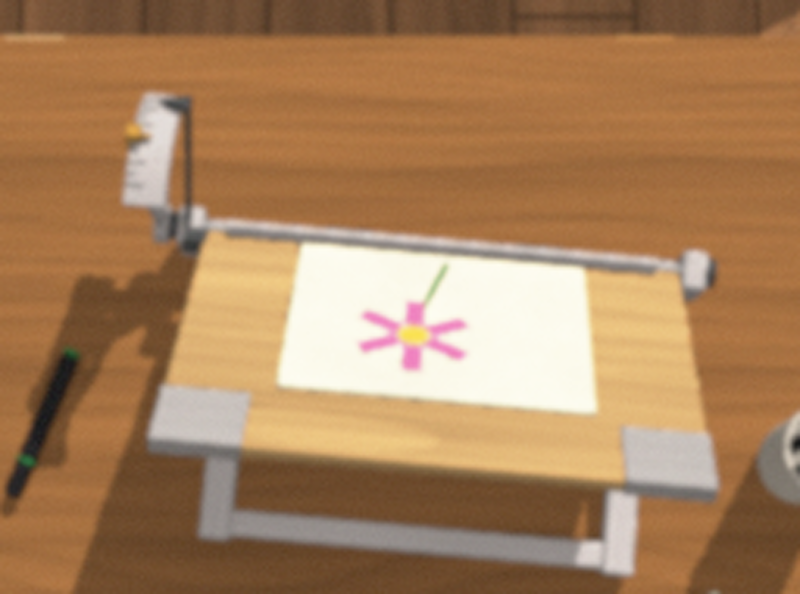

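```bash
cat > fit.py <<'E'
from h import *
from scipy.optimize import least_squares
def easel(p): 
    c,s=np.cos(p[2]),np.sin(p[2]); return np.array([[c,-s,0],[s,c,0],[0,0,1]]),np.array([p[0],p[1],0])
def bpt(p,th,s,y,h):
    # along board: -x cos, up sin ; normal: (sin,0,cos)
    R,t=easel(p); v=np.array([-s*np.cos(th)+h*np.sin(th),y,45+s*np.sin(th)+h*np.cos(th)])
    return R@v+t
if __name__=='__main__':
    ct,cs=load('top0.png'),load('scene0.png')
    B=[(24.5,117.5,9),(24.5,-117.5,9),(219.5,-117.5,9),(219.5,117.5,9),(229,201,7.5),(229,135,7.5),(229,-135,7.5),(229,-201,7.5)]
    T=np.array([(302,243),(584,267),(596,411),(278,386),(163,386),(250,392),(622,428),(710,434)])/3.125+[130,60]
    BS=B[:6]
    S=np.array([(290,378),(362,178),(526,78),(472,278),(460,370),(480,290)])/3.125+[100,100]
    It,Is=np.array((148,132))/3.125+[130,60],np.array((150,436))/3.125+[100,100]
    Pt,Ps=np.array((172,103))/3.125+[130,60],np.array((115,413))/3.125+[100,100]
    def res(p):
        r=[proj(ct,bpt(p,p[3],*b))[0]-t for b,t in zip(B,T)]
        r+=[proj(cs,bpt(p,p[3],*b))[0]-t for b,t in zip(BS,S)]
        r+=[proj(ct,bpt(p,p[3],0,238,114.5))[0]-Pt,proj(cs,bpt(p,p[3],0,238,114.5))[0]-Ps]
        r+=[proj(ct,bpt(p,p[4],0,242,114.5))[0]-It,proj(cs,bpt(p,p[4],0,242,114.5))[0]-Is]
        return np.array(r).ravel()
    f=least_squares(res,[550,0,0,.7,.4],loss='soft_l1'); p=f.x
    print(p,np.degrees(p[2:])); print(res(p).reshape(-1,2).round(1)); np.save('p.npy',p)
    for th in (p[3],p[4]):
        print([bpt(p,th,260,y,7.5).round(1) for y in (168,-168)])
E
python3 fit.py
```

```text
[738.20309894 -41.71052243 -18.93956165 138.97740134  19.23144319] [-1085.15694844  7962.81854442  1101.88052861]
[[ 0.3  0.2]
 [-0.   0.3]
 [ 0.3  1.1]
 [ 0.1  0.3]
 [ 0.   0.2]
 [ 1.   0.8]
 [-0.3 -0.5]
 [ 0.3  0. ]
 [-0.8  0. ]
 [ 0.2  0.7]
 [ 0.9 -0.7]
 [-0.   0.1]
 [-0.3 -2.3]
 [-0.5  0.7]
 [-3.6 -0. ]
 [-3.5  5.2]
 [-0.2  1.2]
 [-1.2 -5.2]]
[array([568.4, 142.3, 227.2]), array([ 538.2, -192.3,  227.2])]
[array([515.8, 147. , 148.9]), array([ 485.6, -187.6,  148.9])]
```

```bash
cat > ov.py <<'E'
from fit import *
p=np.load('p.npy'); 
def ov(c,fn,box,th,out,p=p):
    x,y,w=box; h=int(w*.75); k=800/w
    im=cv2.resize(c['img'][y:y+h,x:x+w,::-1].copy(),(800,600),interpolation=cv2.INTER_CUBIC)
    def d(P,col):
        q=(proj(c,P)[0]-[x,y]+.5)*k; cv2.circle(im,tuple(int(v) for v in q),3,col,-1)
    for a in range(0,55,5):
        for yy in (238,254): d(bpt(p,np.radians(a),0,yy,110),(0,0,255) if a%10==0 else (255,0,0))
    d(bpt(p,th,0,238,114.5),(0,255,0)); d(bpt(p,p[4],0,238,114.5),(0,255,255))
    cv2.imwrite('pics/'+out,im)
if __name__=='__main__':
    ov(load('top0.png'),0,(155,75,64),p[3],'ovt.png'); ov(load('scene0.png'),0,(115,215,64),p[3],'ovs.png')
E
python3 ov.py
```

```text
(no output)
```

View pics/ovt.png

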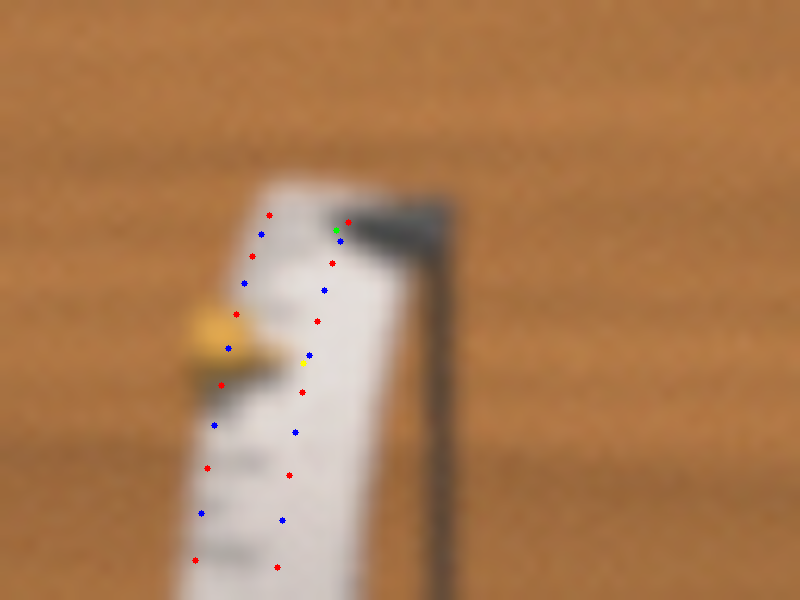

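View pics/ovs.png

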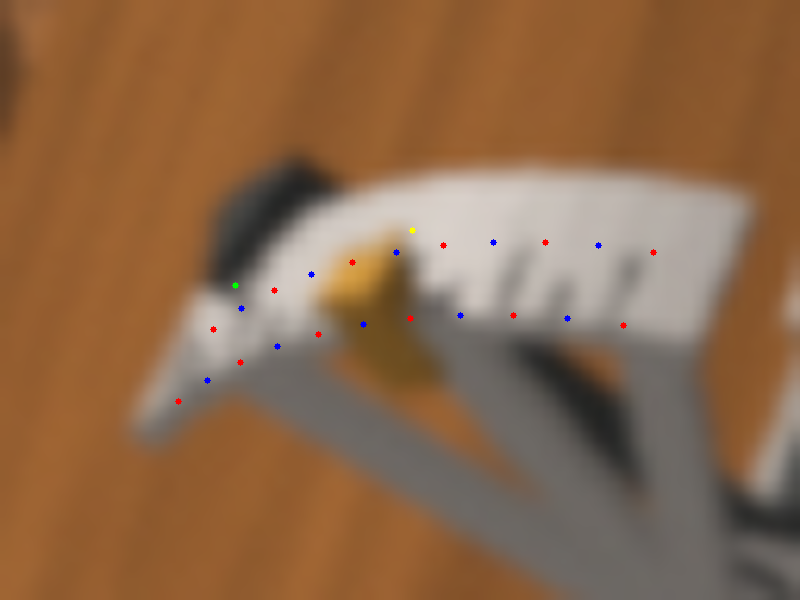

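```bash
cat > go.py <<'E'
from fit import *
p=np.load('p.npy'); p[3]-=22*2*np.pi; p[4]-=6*np.pi
p=np.array([p[0],p[1],p[2]+6*np.pi,p[3],p[4]])
def goal(th,clear,s=264,y=170,e=11):
    R,t=easel(p); return bpt(p,th,s,y,7.5)+R@np.array([e,0,0])+[0,0,73+clear]
def delta(g):
    s=readout.sense(); R=Q(s['ee_rot']); print('t',s['time_s'],'tcp',s['eef_pos'].round(1),'f',s['force'].round(1),'gw',round(s['grip_width'],3))
    print('goal',g.round(1),'tool delta cm',(R.T@(g-s['eef_pos'])/10).round(2))
    x=R[:,0]; tgt=easel(p)[0]@[-1,0,0]; a=np.degrees(np.arctan2(x[1],x[0])-np.arctan2(tgt[1],tgt[0])); print('turn tool z deg',a.round(1), 'z',R[:,2].round(3))
E
python3 -c "
from go import *
print(p); delta(goal(p[3],40))"
```

```text
[ 7.38203099e+02 -4.17105224e+01 -9.00057296e-02  7.47324581e-01
  3.81887266e-01]
t 1.8 tcp [169.5 496.9 303.9] f [-0.2  0.2 -0.6] gw 1.002
goal [576.7 143.6 342.9] tool delta cm [-49.94 -20.29  -3.9 ]
turn tool z deg -13.7 z [ 0.  0. -1.]
```

Request:
apply_moves([
  [-1.5, -0.6, -1.0, 0],
  [-3, -1.2, -1.0, 0],
  [-3.2, -1.3, -1.0, 0],
  [-3.2, -1.3, -0.9, 0],
  [-3.2, -1.3, 0, 0],
  [-3.2, -1.3, 0, 0],
  [-3.2, -1.3, 0, 0],
  [-3.2, -1.3, 0, 0],
], grip=0, force=40)

```text
time_s: 2.6
eef_pos: [363.8, 328.4, 343.0]
ee_rot: [0.0, 0.164, 0.987, 0.0]
force: [0.7, 0.1, 0.0]
grip_width: 0.005
```

Request:
apply_moves([
  [-3.2, -1.3, 0, 0],
  [-3.2, -1.3, 0, 0],
  [-3.2, -1.3, 0, 0],
  [-3.2, -1.3, 0, 0],
  [-3.2, -1.3, 0, 0],
  [-3, -1.2, 0, 0],
  [-1.5, -0.6, 0, -6.0],
  [0, 0, 0, -7.5],
])

```text
time_s: 3.4
eef_pos: [531.4, 183.1, 342.3]
ee_rot: [-0.0, 0.046, 0.999, -0.0]
force: [-0.1, 0.6, 0.3]
grip_width: -0.0
```

```bash
python3 -c "
from go import *
delta(goal(p[3],40))"
```

```text
t 3.4 tcp [531.4 183.1 342.3] f [-0.1  0.6  0.3] gw -0.0
goal [576.7 143.6 342.9] tool delta cm [-4.86 -3.53 -0.06]
turn tool z deg -0.1 z [-0. -0. -1.]
```

Request:
apply_moves([
  [-1.6, -1.2, 0, 0],
  [-1.6, -1.2, 0, 0],
  [-1.6, -1.1, 0, 0],
  [0, 0, 0, 0],
])

```text
time_s: 3.8
eef_pos: [575.7, 144.0, 342.3]
ee_rot: [-0.0, 0.048, 0.999, -0.0]
force: [-0.3, 0.3, 0.3]
grip_width: -0.003
```

```bash
python3 -c "
from go import *
delta(goal(p[3],40))
c=snap('scene','s1.png'); cv2.imwrite('pics/s1c.png',cv2.resize(c['img'][60:300,100:420,::-1],(800,600),interpolation=cv2.INTER_CUBIC))
c=snap('wrist','w1.png')
c=snap('top','t1.png'); cv2.imwrite('pics/t1c.png',cv2.resize(c['img'][60:252,130:386,::-1],(800,600),interpolation=cv2.INTER_CUBIC))
"
```

```text
t 3.8 tcp [575.7 144.  342.3] f [-0.3  0.3  0.3] gw -0.003
goal [576.7 143.6 342.9] tool delta cm [-0.1  -0.04 -0.07]
turn tool z deg -0.3 z [-0. -0. -1.]
```

View pics/s1c.png

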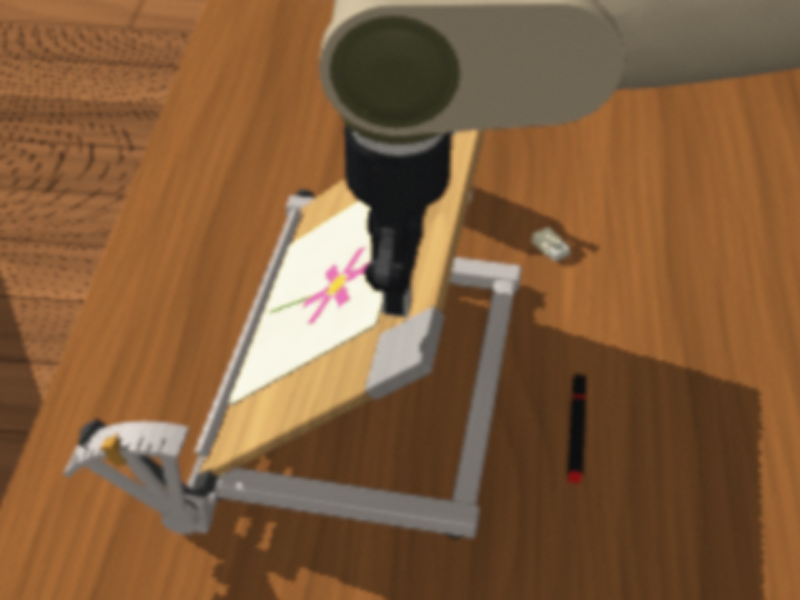

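View pics/w1.png

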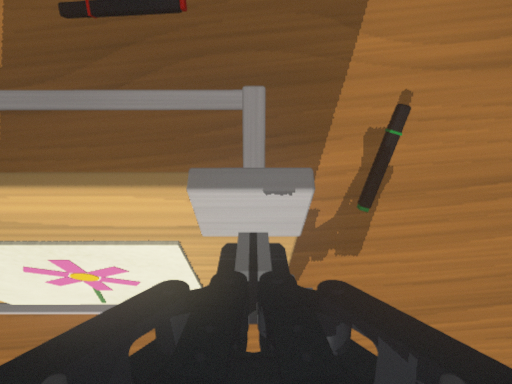

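View pics/t1c.png

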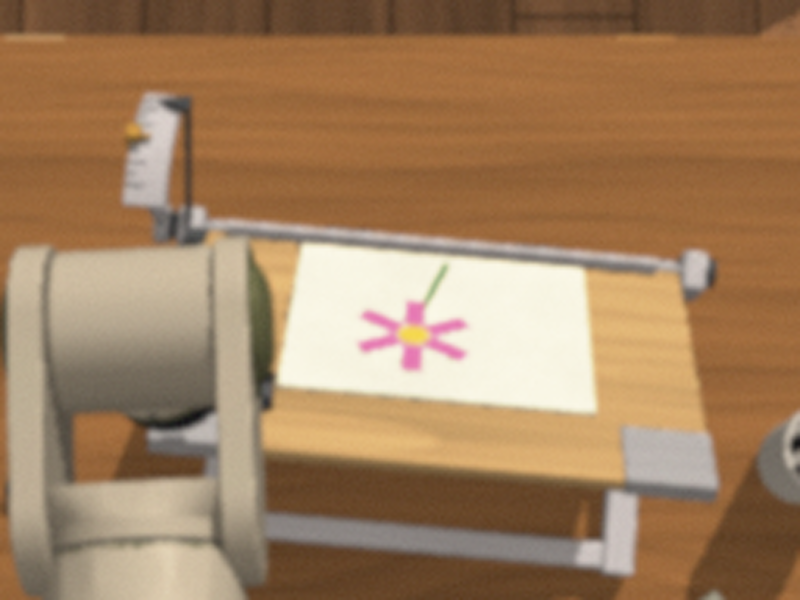

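Request:
apply_moves([
  [0, 0, 0.8, 0],
  [0, 0, 0.8, 0],
  [0, 0, 0.6, 0],
  [0, 0, 0.4, 0],
  [0, 0, 0.3, 0],
  [0, 0, 0.2, 0],
])

```text
time_s: 4.55
eef_pos: [574.6, 145.5, 311.6]
ee_rot: [-0.0, 0.047, 0.999, -0.0]
force: [-0.3, 0.9, -0.0]
grip_width: -0.001
```

Request:
apply_moves([
  [0, 0, 0.2, 0],
  [0, 0, 0.2, 0],
  [0, 0, 0.2, 0],
])

```text
time_s: 4.85
eef_pos: [574.9, 145.4, 306.8]
ee_rot: [0.001, 0.047, 0.999, 0.0]
force: [0.2, 0.0, 4.8]
grip_width: 0.001
```

Request:
apply_moves([
  [0, 0, 0.2, 0],
  [0, 0, 0.2, 0],
  [0, 0, 0.2, 0],
])

```text
time_s: 5.15
eef_pos: [575.0, 145.4, 301.0]
ee_rot: [0.001, 0.047, 0.999, 0.0]
force: [0.6, -0.2, 5.9]
grip_width: -0.001
```

Request:
apply_moves([
  [0.3, 0, 0.3, 0],
  [0.35, 0, 0.4, 0],
  [0.35, 0, 0.45, 0],
  [0.35, 0, 0.45, 0],
  [0.35, 0, 0.45, 0],
  [0.35, 0, 0.45, 0],
  [0.3, 0, 0.45, 0],
  [0.2, 0, 0.3, 0],
])

```text
time_s: 5.95
eef_pos: [549.3, 147.8, 268.3]
ee_rot: [0.001, 0.047, 0.999, 0.0]
force: [-1.4, -0.4, 6.3]
grip_width: 0.001
```

```bash
cat > look.py <<'E'
import sys; n=sys.argv[1]
from go import *
import ov
s=readout.sense(); print(s['time_s'],s['eef_pos'].round(1),s['force'].round(1))
c1=snap('scene','s'+n+'.png'); ov.p=p
ov.ov(c1,0,(115,205,80),float(sys.argv[2]),f's{n}z.png',p); c2=snap('top','t'+n+'.png'); ov.ov(c2,0,(145,70,80),float(sys.argv[2]),f't{n}z.png',p)
cv2.imwrite(f'pics/s{n}c.png',cv2.resize(c1['img'][60:300,100:420,::-1],(800,600),interpolation=cv2.INTER_CUBIC))
E
python3 look.py 2 0.55
```

```text
5.95 [549.3 147.8 268.3] [-1.4 -0.4  6.3]
```

View pics/s2z.png

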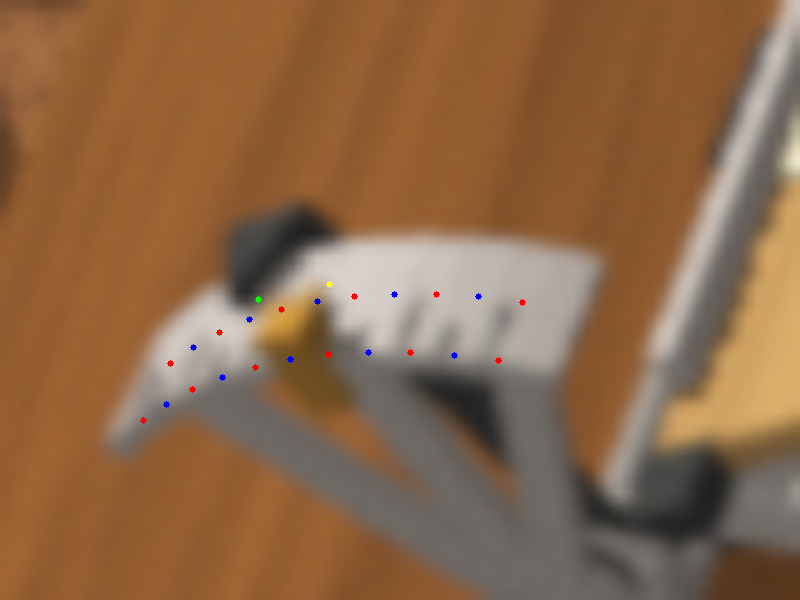

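View pics/t2z.png

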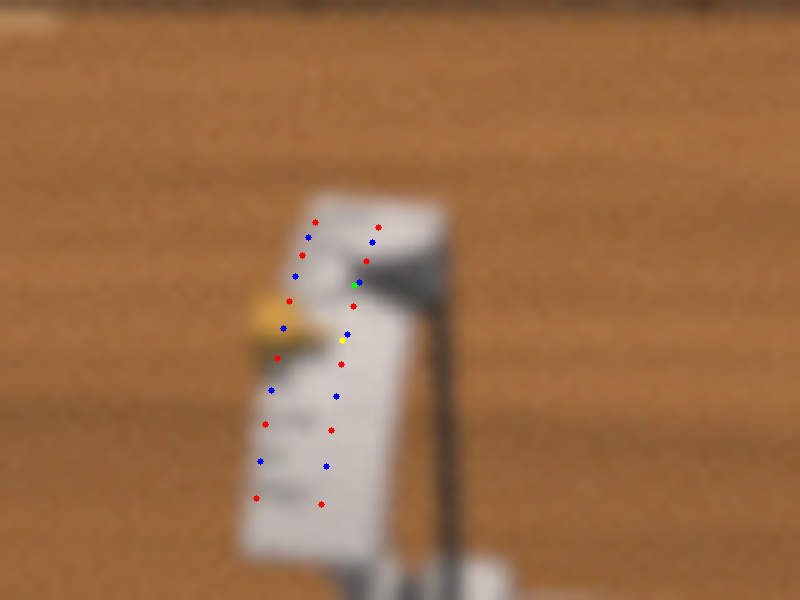

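View pics/s2c.png

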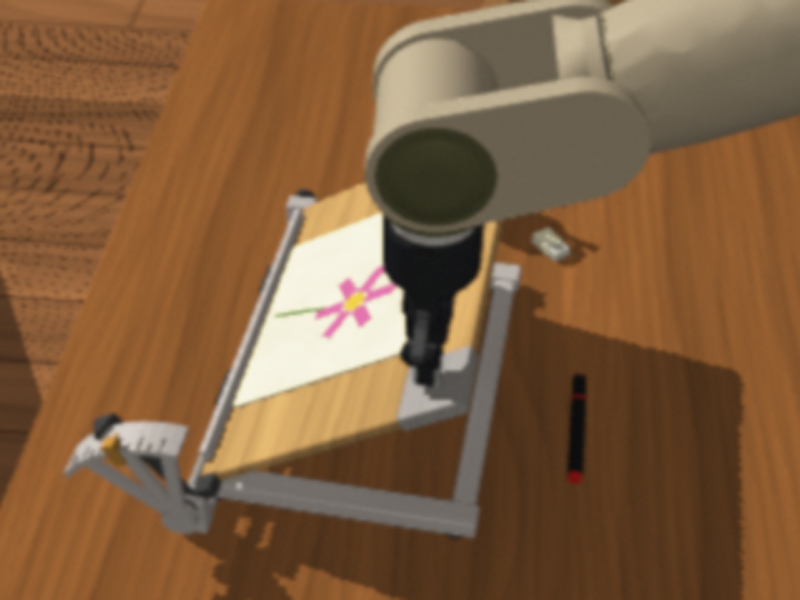

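Request:
apply_moves([
  [0.2, 0, 0.3, 0],
  [0.25, 0, 0.4, 0],
  [0.25, 0, 0.4, 0],
  [0.25, 0, 0.4, 0],
  [0.25, 0, 0.4, 0],
  [0.25, 0, 0.4, 0],
  [0.2, 0, 0.4, 0],
  [0.1, 0, 0.25, 0],
])

```text
time_s: 6.85
eef_pos: [531.9, 149.5, 238.5]
ee_rot: [0.001, 0.047, 0.999, 0.0]
force: [-1.8, 0.9, 7.5]
grip_width: 0.004
```

```bash
python3 look.py 3 0.445
```

```text
6.85 [531.9 149.5 238.5] [-1.8  0.9  7.5]
```

View pics/s3z.png

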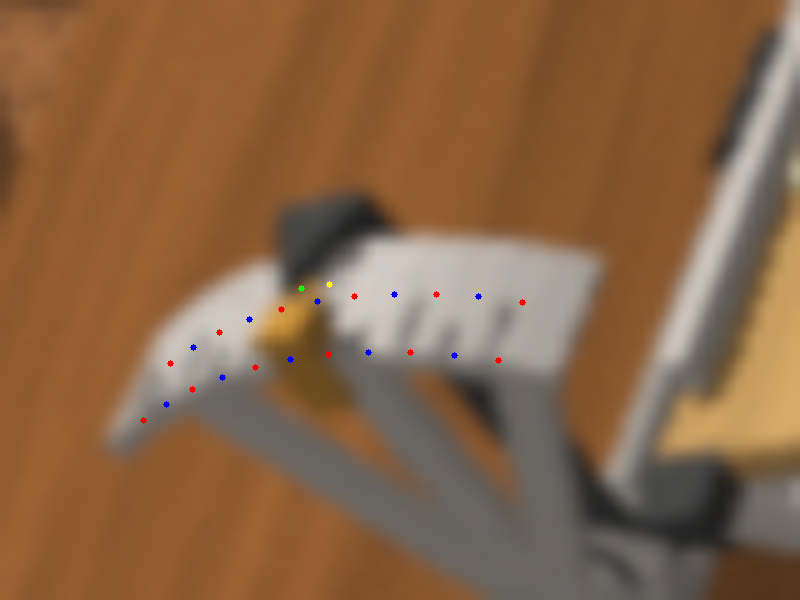

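View pics/t3z.png

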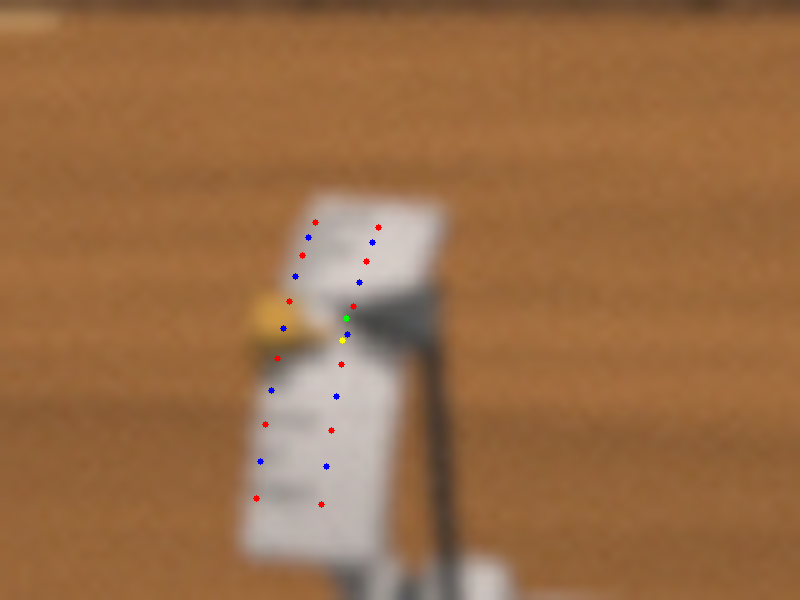

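Request:
apply_moves([
  [0.1, 0, 0.2, 0],
  [0.15, 0, 0.3, 0],
  [0.1, 0, 0.3, 0],
  [0.1, 0, 0.3, 0],
  [0.1, 0, 0.1, 0],
  [0, 0, 0, 0],
])

```text
time_s: 7.55
eef_pos: [526.6, 149.9, 226.3]
ee_rot: [0.001, 0.047, 0.999, 0.0]
force: [0.9, -0.2, 3.6]
grip_width: -0.001
```

```bash
python3 look.py 4 0.395
```

```text
7.55 [526.6 149.9 226.3] [ 0.9 -0.2  3.6]
```

View pics/s4z.png

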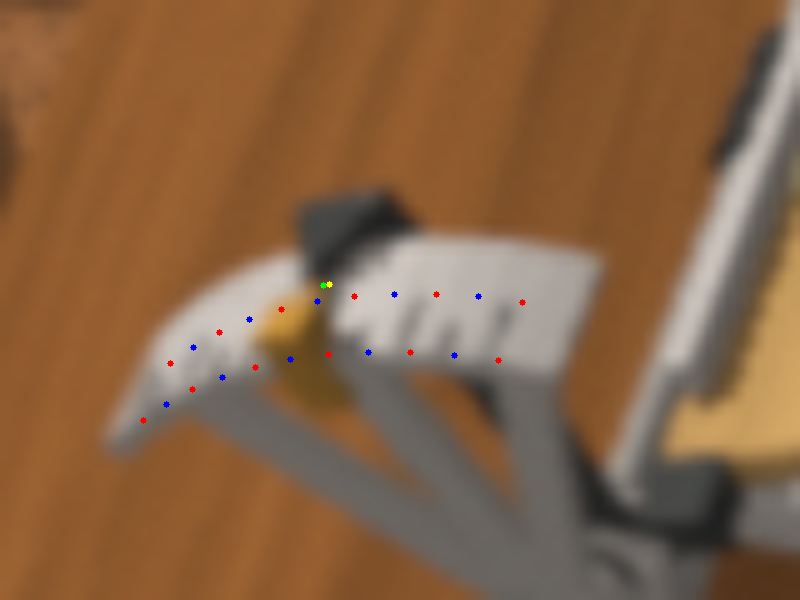

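View pics/t4z.png

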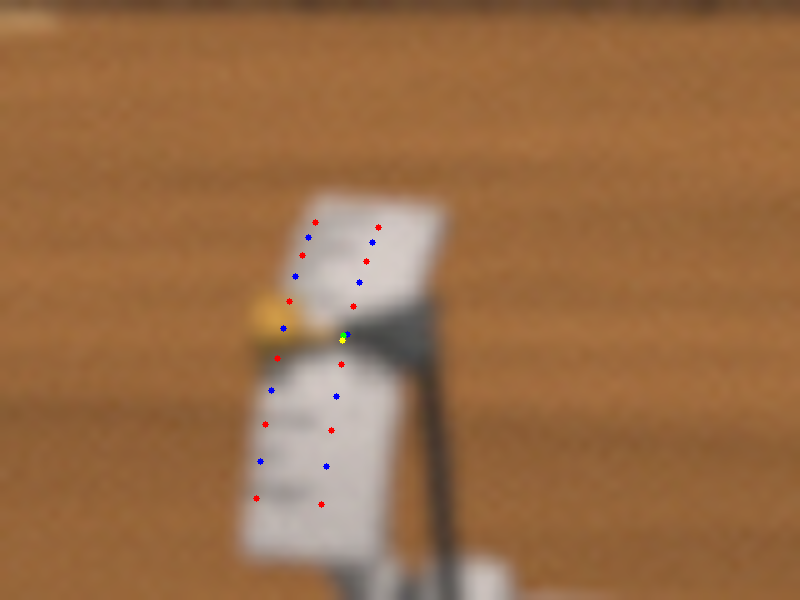

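Request:
apply_moves([
  [0, 0, 0, 0],
  [0, 0, 0, 0],
  [0, 0, -0.1, 0],
  [0, 0, -0.1, 0],
  [0, 0, -0.2, 0],
  [0, 0, -0.4, 0],
  [0, 0, -0.8, 0],
  [0, 0, -1.2, 0],
])

```text
time_s: 8.45
eef_pos: [526.2, 149.9, 254.4]
ee_rot: [-0.0, 0.047, 0.999, -0.0]
force: [-0.1, -0.2, 0.0]
grip_width: 0.002
```

Request:
apply_moves([
  [0, 0, -2, 0],
  [0, 0, -2, 0],
  [0, 0, -2, 0],
  [0, 0, -1, 0],
  [0, 0, 0, 0],
])

```text
time_s: 8.95
eef_pos: [526.5, 150.0, 325.5]
ee_rot: [0.001, 0.047, 0.999, 0.0]
force: [0.7, 0.5, -0.5]
grip_width: -0.001
```

```bash
python3 look.py 5 0.39
```

```text
8.95 [526.5 150.  325.5] [ 0.7  0.5 -0.5]
```

View pics/s5z.png

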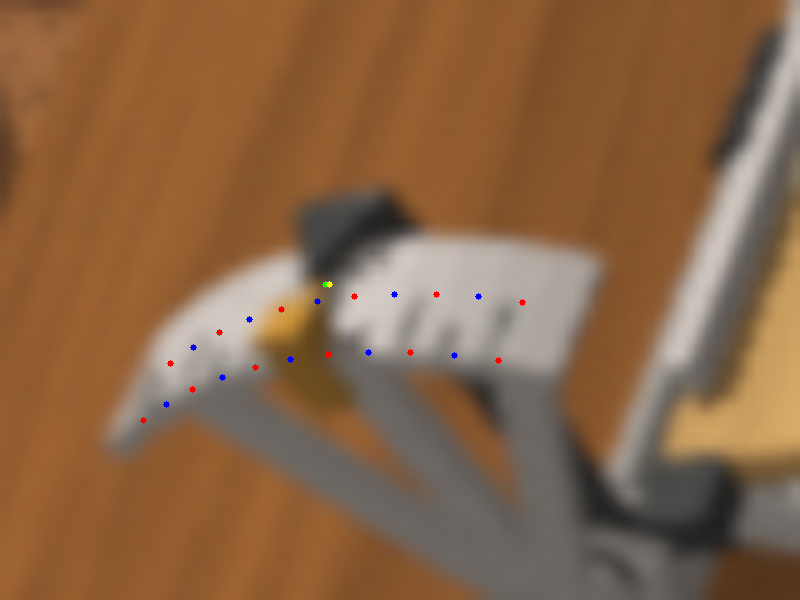

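View pics/t5z.png

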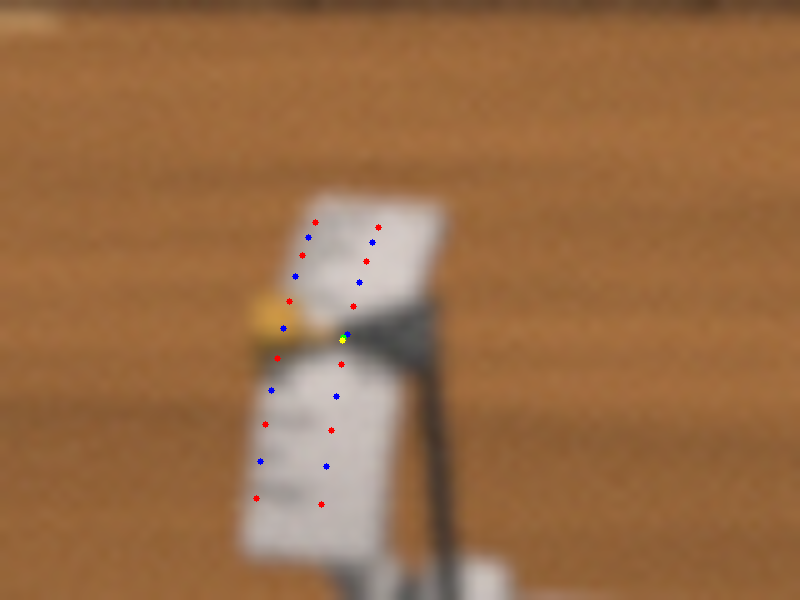

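View pics/s5c.png

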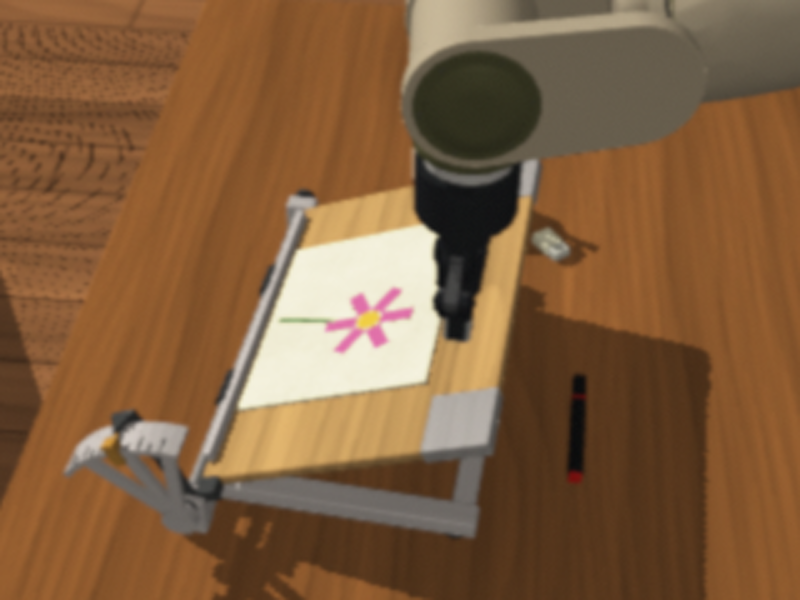

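The pointer tip is at the tip of the index tongue in both views (top about (342,337), scene about (322,282) in the zooms). It stayed there after release, and the arm is clear.

```bash
python3 -c "
from rig import ctrl
print(ctrl.finish_job())"
```

```text
the job is handed in; nothing more can be done
None
```

I lowered the board to the index by pressing the left steel corner with the closed fingertips. I followed the corner's arc down in three stages, looked at the scale after each, paused at the index, then lifted straight off. The job was handed in at about 9 s on the robot's clock.

**Pointer:** in the last scene and top pictures, taken after release, the pointer tip meets the brass index tongue. I judge it within about 1 mm on the scale, against the 5 mm allowed, and it did not move between the pressed and released pictures.

**Forces:** the pressing force read about 4 to 7.5 N at the pauses, with 3.6 N while the pointer stood at the index. It read about zero after release, with the gripper roughly 100 mm clear.

**Left alone:** the index looks unmoved in both views. The red-banded marker and the eraser are in the same place in the scene view. I did not check the other marker or the cup again at the end, but the arm never came near them. The fingers stayed on the steel cap and never reached the drawing.

**Checks that disagreed:**
- My first pixel picks for the pointer and index were up to about 5 pixels off the fitted model, so I aligned by comparing pointer and index directly in the pictures.
- The fit put the index at 0.38 rad, while the pictures suggested about 0.39. That difference is about 1 mm on the scale.

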